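# Push two cover plates out over the ends of a ledge

## Robot

A 6-joint arm with a two-finger parallel gripper is mounted at the origin on a cart in front of the work surface, level with it; the furniture and walls round the work are solid. World frame = base frame: x ahead of the robot, y to its left, z up, the work surface at z = 0. Lengths are in m, angles in rad, forces in N, time in s.
With the tool pointing down it reaches from about 0.35 to 1 m from the base axis. Payload 7.1 kg.
Tool frame: the origin (TCP) lies between the finger pads; the fingertips stand 14 mm ahead of it and the grasp point (between the pads) lies 5 mm behind it; z points along the fingers, y is the direction in which the jaws open and shut (so a half turn about z gives the same grasp; the last joint's range is limited). The gripper opens to 85 mm and grips with 20 to 120 N. Pads are 22 mm wide; open, the fingers measure 114 mm over their backs; the gripper's body (76 mm by 85 mm) begins 54 mm behind the grasp point. The pads swing forward as they close: fully open they stand 13 mm farther back than shut.
Start: joints at [-1.14, 0.423, 1.63, -0, 1.089, -0.019], TCP at [0.272, -0.563, 0.215] pointing down, gripper open.
Joint ranges: [-3, 3], [-0.9, 2.11], [0.09, 2.58], [-1.31, 4.45], [0.11, 2.69], [-2.54, 2.54]. Speed limits (rad/s): [2.39, 2.39, 3.01, 3.14, 3.14, 3.14].

## Interface

Orientations are given as [roll, pitch, yaw] about the fixed x, y, z axes, in that order (R = Rz(yaw) Ry(pitch) Rx(roll)).
In Python, from rig import observe, capture, camera_params, job_done, look_for, silhouettes, place_of gives the robot as it stands.
- The arm moves only by the tool arm_command, never from a script. Its argument "deltas" is a list of rows, each an object with "dp": the shift along the world's x, y, z in cm, a list of three; "roll": the turn about the world's z in degrees. In form: [{"dp": [dx, dy, dz], "roll": roll}, ...]. A call has 1 to 8 rows; each row shifts and turns the pose as measured when the row begins; what a row does not reach is not made up. A row lasts 1/12 s, in which the tool goes at most 41.7 mm and 7.16 degrees, less where a joint would pass 70% of its speed; a pose out of reach is approached as far as the arm can. A call with a gripper value outside its range is refused whole. "hand" is the finger opening in cm, from 0 to 8.54, set as the call begins (left out, the last holds). The fingers move at their own pace and stop on an object; "force" is the grip in N (left out, the last holds). Time passes only in rows, so rows that do not move let the fingers close. It gives the time, the measured TCP pose, the force and the opening at its end, in the units of the state.
- observe(): the state, without advancing time (a new reading comes with each control period).
- capture(name): name is "side" or "top" or "wrist"; returns the picture (480x640x3 uint8, red, green, blue); there is no depth.
- camera_params(name): a dict with "fovy" (degrees; the focal length in pixels is half the picture's height over the tangent of half this angle, whatever the lens; pixels are square), "cx", "cy" (the principal point, pixels), "k1" (the pictures are not rectified: a ray, as slopes to the right and down, at radius r is drawn at 1 + k1 r^2 times it, then the intrinsics apply), "position" and "rotation" of the camera in the world; the wrist camera has in their place "T_tool_cam" (4x4, takes a point from camera to tool coordinates, whose origin is the TCP and whose axes are the flange's). Camera axes: x right, y down, z forward; pixel columns grow to the right and rows downward; lengths in m; the calibration is good to about 2 mm. A picture is of the moment at which its call begins: read the wrist's pose just before it. camera_params takes no time and is no camera call.
- job_done(): hands the job in, once; it reports no verdict.
Trained networks look in the newest picture that a camera, given by its name, has taken for a name from the list of things; names that differ only in an ending like _2 or _b are one class to them, and where a whole thing is asked for, a point or a joint stands for the part that bears it (a point fixed in the world has none). Each returns a list of dicts, best first, with "p" (0 to 1); they miss things now and then, are a little off and sometimes report something else, mostly with a low value. They report only what shows in the picture. A call takes as long as a camera call. They do not tell look-alikes from the thing itself.
- look_for(camera, thing): "rect" ([centre column, centre row, width, height] as shares, 0 to 1, of the picture: columns of its width, rows of its height, round what is visible of it).
- silhouettes(camera, thing): "region" (480x640 bool, what is visible of it) and "rect" ([centre column, centre row, width, height] as shares, 0 to 1, of the picture: columns of its width, rows of its height, round what is visible of it).
- place_of(camera, thing): "xy" ([column, row] as shares, 0 to 1, of the picture: columns of its width, rows of its height: a listed point, or the origin of a listed thing).
The state is a dict: "time_s": time; "q": joint angles; "qvel": joint speeds; "joint_efforts": joint torques, N m; "eef_pos": TCP position; "tool_rot": TCP orientation; "ft_force": force on the tool from outside, world axes, zero at the start; "ft_torque": the same for the moment, N m; "gripper_width": finger opening in m.
Only numpy, scipy, OpenCV 4.12 (cv2) and the standard library are available. Lean on these libraries where they do the work, as an engineer would, in place of code of your own. Each camera call takes 0.05 s, during which the arm holds its last target.

## Task

Two thin metal cover plates lie flat on the low white ledge, where nobody can get a finger under them. Gently push each one along the ledge with the fingertips, towards the end of the ledge that it is nearer, until about 25 mm of it overhangs that end; it should still lie flat and roughly square with the ledge. Do not pinch, lift or tip the plates, and leave the small box between them and the things around the ledge where they are.

Things in the scene. Friction and masses are not known exactly. Their poses are not given: they have to be found in the camera images.
- ledge: low white ledge standing fixed on the worktop: a board 110 mm deep (its x) and 500 mm long (its y), its top 60 mm above the worktop, on two legs 170 mm either side of the middle; open ends at y = -250 and +250 mm, open front, and along the back (x = 49 to 55 mm) a lip 8 mm high. Origin: under the middle of the board, at worktop height; y points along the ledge to its left end as the robot sees it, x to the back; it stands turned up to 0.17 rad either way
- long_plate: dark grey metal plate, 5 mm thick, 70 mm wide (its x, across the ledge) and 110 mm long (its y, along the ledge), with an 8 mm hole through it 13 mm from either end; the longer of the two (about 105 g). It lies flat and loose on the ledge top, in the left or the right half of the ledge, turned up to 0.15 rad from square, about 20 to 75 mm short of that end of the ledge. Origin: centre of its underside; z up
- short_plate: dark grey metal plate, 5 mm thick, 70 mm wide (its x, across the ledge) and 80 mm long (its y, along the ledge), with an 8 mm hole through it 13 mm from either end; the shorter of the two (about 75 g). It lies flat and loose on the ledge top, in the left or the right half of the ledge, turned up to 0.15 rad from square, about 20 to 75 mm short of that end of the ledge. Origin: centre of its underside; z up
- small_box: small square plastic box with a yellow lid, 32 x 32 mm, 17 mm high, loose on the ledge near its middle, between the plates; to be left alone. Origin: centre of its underside
- cup: specimen cup with a white screw lid, 63 mm across, 72 mm high, standing on the worktop beyond the right end of the ledge; to be left alone. Origin: centre of its underside
- dish: round flat covered dish, 60 mm across, 14 mm high, on the worktop beyond the left end of the ledge; to be left alone. Origin: centre of its underside
- tweezers: steel tweezers, 117 mm long, 17 mm wide, 11 mm high, lying on the worktop in front of the ledge along it; to be left alone. Origin: centre of its underside
There are look-alikes about, which are no part of the job. What is shaped like the long_plate but purple is not meant.

How it is judged:
By the outcome, as a careful person would: the job done as asked, in the order asked, and still so for the second after the job is handed in, with the robot touching nothing.
It also fails if it takes over 48 s, if anything falls off the work surface, if the arm or the gripper's body presses on something with over 40 N, if the wrist force passes 120 N, or if a joint passes its speed limit or range.

## Working session

There is one attempt and no reset: what is moved stays moved. The work goes in short steps, Python scripts to look and compute and a tool call to move; the robot and the scene stay as the last step left them, time stands still between calls to the robot, and variables do not carry over. Pictures are saved under pics/ and viewed, and the job is handed in when it is done.

Besides the shell and the picture viewer there is one more tool, called after "Emit:" as name(argument=value, ...), one argument or row to a line, values as JSON. arm_command: Moves the arm, as the interface text tells. Its arguments: {"type":"object","properties":{"deltas":{"type":"array"},"hand":{"type":"number"},"force":{"type":"number"}},"required":["deltas"]}

```bash
mkdir -p pics; ls
python3 - <<'E'
from rig import *
import cv2,json
s=observe();print(s)
for n in ["side","top"]:
    im=capture(n);cv2.imwrite(f"pics/{n}0.png",im[:,:,::-1]);print(n,camera_params(n))
print(camera_params("wrist"))
E
```

```text
pics
{'time_s': 0.0, 'q': array([-1.14001561e+00,  4.23836154e-01,  1.63067901e+00, -1.34494586e-05,
        1.08859915e+00, -1.89751199e-02]), 'qvel': array([-0.00055553, -0.00083127,  0.00100231,  0.0009031 , -0.00055122,
       -0.00163122]), 'joint_efforts': array([-8.21661542e-04, -5.57386315e+01, -2.81741005e+01,  8.88076471e-06,
        7.32879824e-03,  2.71727617e-05]), 'eef_pos': array([ 0.27151411, -0.56231666,  0.21405295]), 'tool_rot': array([-3.14007104e+00, -1.69676458e-05,  4.49762074e-01]), 'ft_force': array([-0.66135257, -0.23146776,  0.74294427]), 'ft_torque': array([-0.00465813,  0.02868734, -0.00295948]), 'gripper_width': 0.0850380865922888}
side {'fovy': 56.76794277582731, 'cx': 312.26269628496465, 'cy': 238.6869613889947, 'k1': -0.00280465567410515, 'position': array([0.04259377, 0.77480849, 0.67564538]), 'rotation': array([-2.20516683,  0.01102337, -2.60274791])}
top {'fovy': 48.58219347629065, 'cx': 319.63147092780684, 'cy': 247.73211517609664, 'k1': -0.053489347234131825, 'position': array([0.25517799, 0.07249984, 1.35505286]), 'rotation': array([-2.97934208e+00, -1.19994956e-03, -1.54150705e+00])}
{'fovy': 63.27094800965087, 'cx': 321.01115843513935, 'cy': 234.69769250101575, 'k1': -0.05923811208509945, 'T_tool_cam': array([[-1.79319304e-04, -9.52638323e-01, -3.04105563e-01,
         7.79036229e-02],
       [ 9.99999460e-01,  1.40585176e-04, -1.03005690e-03,
        -1.20027138e-03],
       [ 1.02402441e-03, -3.04105584e-01,  9.52637783e-01,
        -1.59109670e-01],
       [ 0.00000000e+00,  0.00000000e+00,  0.00000000e+00,
         1.00000000e+00]])}
```

View pics/top0.png

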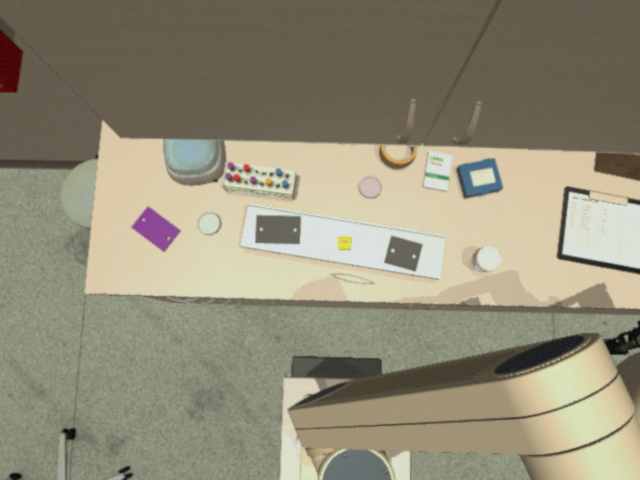

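View pics/side0.png

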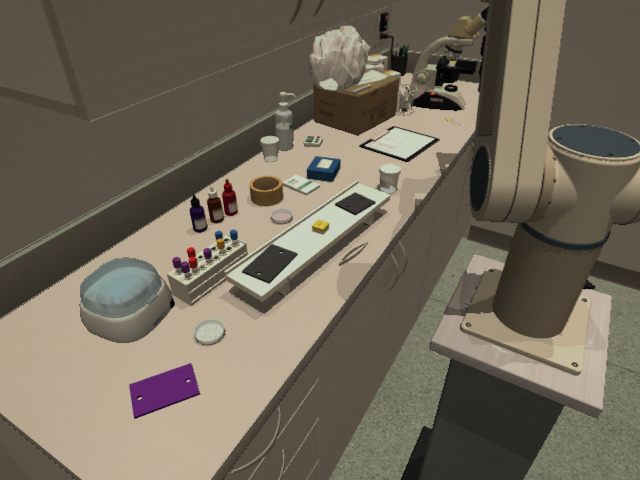

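The dark grey plates are at top-camera pixels (277,229), which is the long one at the left, and (404,253), the short one at the right. The purple plate at (156,229) is the look-alike. It lies on the worktop rather than the ledge, so it is not meant.

```bash
cat > h.py <<'E'
import numpy as np,cv2
from scipy.spatial.transform import Rotation as R
from rig import *
def cam(n,st=None):
    p=camera_params(n)
    if n=="wrist":
        T=np.eye(4);T[:3,:3]=R.from_euler('xyz',st['tool_rot']).as_matrix();T[:3,3]=st['eef_pos']
        C=T@p['T_tool_cam'];return p,C[:3,:3],C[:3,3]
    return p,R.from_euler('xyz',p['rotation']).as_matrix(),np.array(p['position'])
def proj(c,X):
    p,Rm,t=c;f=240/np.tan(np.radians(p['fovy'])/2)
    q=(np.atleast_2d(X)-t)@Rm;s=q[:,:2]/q[:,2:];r2=(s**2).sum(1,keepdims=True)
    return s*(1+p['k1']*r2)*f+[p['cx'],p['cy']]
def unproj(c,uv,z):
    p,Rm,t=c;f=240/np.tan(np.radians(p['fovy'])/2)
    d=(np.atleast_2d(uv)-[p['cx'],p['cy']])/f;s=d.copy()
    for _ in range(20): s=d/(1+p['k1']*(s**2).sum(1,keepdims=True))
    r=np.c_[s,np.ones(len(s))]@Rm.T
    return t+r*((z-t[2])/r[:,2])[:,None]
def rect(poly_w):  # world xy pts -> centre,long-axis angle,size
    (c,s,a)=cv2.minAreaRect((poly_w[:,:2]*1000).astype(np.float32))
    a=np.radians(a)
    if s[0]<s[1]: s=s[::-1];a+=np.pi/2
    a=(a+np.pi/2)%np.pi-np.pi/2   # direction of long side vs x
    return np.array(c),np.array(s),a
def cont(reg):
    cs,_=cv2.findContours(reg.astype(np.uint8),cv2.RETR_EXTERNAL,cv2.CHAIN_APPROX_NONE)
    return max(cs,key=cv2.contourArea)[:,0,:].astype(float)
E
python3 - <<'E'
from h import *
for n in ["top","side"]:
    im=capture(n);c=cam(n)
    cv2.imwrite("pics/crop_%s.png"%n,cv2.resize(im[190:300,190:520] if n=="top" else im[170:340,180:410],None,fx=2.4,fy=2.4,interpolation=cv2.INTER_CUBIC)[:,:,::-1])
    for th,z in [("ledge",.06),("long_plate",.065),("short_plate",.065),("small_box",.077),("cup",.072),("dish",.014),("tweezers",.005)]:
        for r in silhouettes(n,th)[:3]:
            k=cont(r['region']);w=unproj(c,k,z);print(n,th,round(r['p'],2),k.mean(0).round(),*[np.round(v,3) for v in rect(w)])
E
```

```text
top ledge 0.92 [343. 241.] [487.943  20.315] [502.025 116.832] 1.441
top long_plate 0.9 [277. 229.] [511.542 183.813] [108.924  68.118] -1.541
top long_plate 0.81 [155. 228.] [504.291 487.884] [110.091  67.888] 0.953
top long_plate 0.27 [208. 222.] [522.984 355.964] [60.903 55.112] 0.029
top short_plate 0.64 [403. 253.] [ 459.234 -127.311] [80.87  71.141] 1.346
top short_plate 0.36 [332. 274.] [402.334  43.857] [7.328 4.905] -1.542
top small_box 0.57 [344. 243.] [479.039  18.027] [32.307 29.317] 0.024
top cup 0.64 [486. 259.] [ 446.849 -331.25 ] [75.337 61.56 ] -0.779
top dish 0.94 [207. 223.] [528.207 369.563] [57.953 57.394] 0.028
top tweezers 0.61 [332. 274.] [409.178  42.525] [7.669 5.133] -1.541
side ledge 0.92 [307. 240.] [475.554  25.149] [516.776 153.325] 1.438
side long_plate 0.81 [163. 390.] [471.743 531.709] [100.968  68.361] 0.971
side long_plate 0.78 [270. 263.] [509.15  184.502] [114.289  73.651] 1.569
side short_plate 0.76 [356. 203.] [ 456.59 -124.39] [89.154 78.279] 1.344
side small_box 0.45 [320. 226.] [475.056  26.842] [48.286 38.975] -1.552
side cup 0.57 [389. 177.] [ 432.795 -287.188] [171.999  60.417] -1.19
side dish 0.73 [209. 331.] [529.846 368.806] [69.751 60.002] -0.82
side tweezers 0.63 [353. 252.] [401.335  -2.991] [107.034  22.722] 1.427
side tweezers 0.4 [389. 177.] [ 474.66 -405.42] [191.498  64.174] -1.19
```

View pics/crop_top.png

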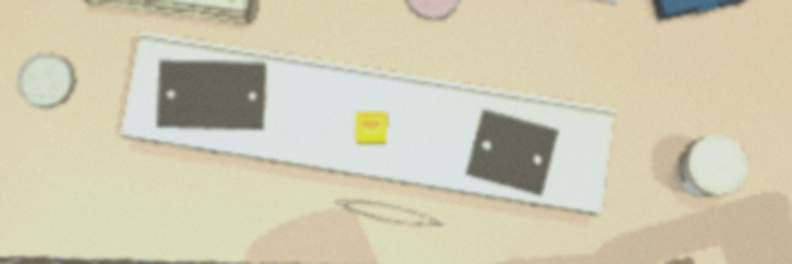

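View pics/crop_side.png

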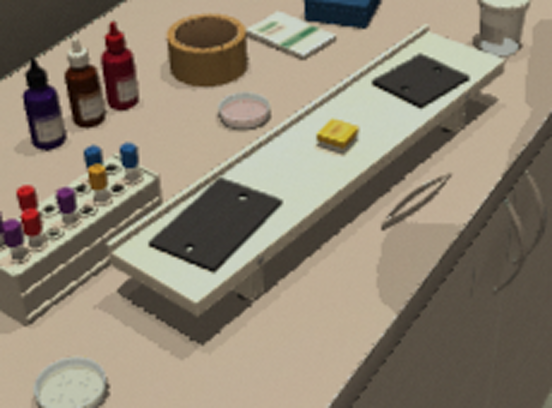

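Emit:
arm_command(
  deltas=[
    {"dp": [1.5,3.5,0.5],"roll": 7},
    {"dp": [1.5,3.5,0.5],"roll": 7},
    {"dp": [1.5,3.5,0.5],"roll": 7},
    {"dp": [1.5,3.5,0.5],"roll": 7},
    {"dp": [1.5,3.5,0.5],"roll": 7},
    {"dp": [1.5,3.5,0.5],"roll": 7},
    {"dp": [1.5,3.5,0.5],"roll": 7},
    {"dp": [1.5,3.5,0.5],"roll": 7},
  ],
  hand=3.0,
  force=20,
)

```text
time_s: 1.57
eef_pos: [0.3914, -0.2781, 0.2552]
tool_rot: [3.139, 0.002, 1.446]
ft_force: [0.8, -0.2, 0.5]
gripper_width: 0.0302
```

Emit:
arm_command(
  deltas=[
    {"dp": [1.5,3.5,0],"roll": 1},
    {"dp": [1.5,3.5,0],"roll": 0},
    {"dp": [1.5,3.5,0],"roll": 0},
    {"dp": [1.5,3.5,0],"roll": 0},
    {"dp": [1.0,3.0,0],"roll": 0},
    {"dp": [0,0,0],"roll": 0},
  ],
)

```text
time_s: 2.07
eef_pos: [0.4661, -0.0948, 0.2588]
tool_rot: [3.131, 0.002, 1.476]
ft_force: [0.4, 0.1, -0.1]
gripper_width: 0.0298
```

Run:
```python
from h import *
s=observe();im=capture("wrist");c=cam("wrist",s);cv2.imwrite("pics/w1.png",im[:,:,::-1])
np.savez("w1.npz",im=im,pos=s['eef_pos'],rot=s['tool_rot'])
print(s['eef_pos'],s['tool_rot'])
for th,z in [("ledge",.06),("short_plate",.065),("small_box",.077)]:
    for r in silhouettes("wrist",th)[:2]:
        k=cont(r['region']);w=unproj(c,k,z);print(th,round(r['p'],2),k.mean(0).round(),*[np.round(v,3) for v in rect(w)])
```

```text
[ 0.46608198 -0.09484586  0.25875324] [3.13060614e+00 2.32698017e-03 1.47579970e+00]
ledge 0.57 [328. 153.] [474.755 -76.15 ] [302.06  111.189] 1.436
short_plate 0.92 [316. 231.] [ 459.275 -126.208] [81.103 69.089] 1.326
small_box 0.88 [323.  66.] [479.187  18.566] [32.328 31.248] -1.565
```

View pics/w1.png

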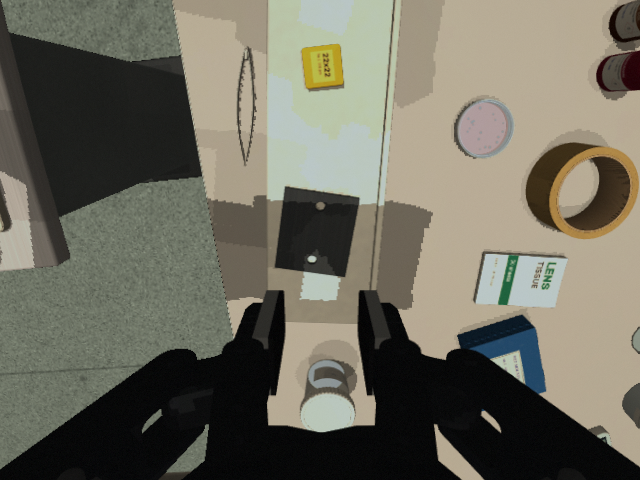

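The wrist view shows the short plate at (316,231), the box at (323,66), the ledge's right end at about row 323 and its front edge at about column 268.

Run:
```python
from h import *
d=np.load("w1.npz");im=d['im'];c=cam("wrist",dict(eef_pos=d['pos'],tool_rot=d['rot']))
g=cv2.GaussianBlur(im,(3,3),0).astype(float).sum(2)
gx=np.abs(np.diff(g,axis=1));gy=np.abs(np.diff(g,axis=0))
F=np.array([[258+gx[r,258:278].argmax()+.5,r] for r in range(20,310,5)])
E_=np.array([[u,313+gy[313:333,u].argmax()+.5] for u in range(290,355,3)])
def line(w):
    vx,vy,x,y=cv2.fitLine((w[:,:2]*1000).astype(np.float32),cv2.DIST_HUBER,0,.01,.01).ravel();r=(w[:,:2]*1000-[x,y])@[-vy,vx];return np.arctan2(vy,vx)%np.pi,(x,y),r.std()
f=line(unproj(c,F,.06));e=line(unproj(c,E_,.06));print(f,e, np.median(E_,0))
th=f[0]-np.pi/2;ex=np.array([np.cos(th),np.sin(th)]);ey=np.array([-ex[1],ex[0]])
xf=np.dot(f[1],ex);ye=np.dot(e[1],ey);O=ex*(xf+55)+ey*(ye+250);print("theta",th,"O",O)
for n,p in [("long",(511.5,184)),("short",(459.3,-126.2)),("box",(479,18.5))]:
    q=np.array(p)-O;print(n,q@ex,q@ey)
np.savez("ledge.npz",th=th,O=O)
```

```text
(np.float32(1.4335991), (np.float32(423.63428), np.float32(-40.32078)), np.float64(3.5980151715600295)) (np.float32(3.0003319), (np.float32(454.50665), np.float32(-226.05704)), np.float64(0.33588497117228083)) [321.5 322.5]
theta -0.13719726 O [487.7228    21.728455]
long 1.3603283041020404 163.99865466429628
short -7.923957214424982 -150.42571124659142
box -8.19929555572071 -4.391112080973016
```

Emit:
arm_command(
  deltas=[
    {"dp": [0.3,3.8,-3],"roll": -2.5},
    {"dp": [0,0,-4],"roll": 0},
    {"dp": [0,0,-4],"roll": 0},
    {"dp": [0,0,-3],"roll": 0},
    {"dp": [0,0,-1.5],"roll": 0},
    {"dp": [0,0,0],"roll": 0},
  ],
)

```text
time_s: 2.77
eef_pos: [0.4686, -0.0742, 0.1057]
tool_rot: [3.12, 0.006, 1.413]
ft_force: [-0.3, 0.1, -0.3]
gripper_width: 0.0301
```

Emit:
arm_command(
  deltas=[
    {"dp": [0,1.8,0],"roll": 1.1},
    {"dp": [0,0,0],"roll": 0},
    {"dp": [0,0,-0.8],"roll": 0},
    {"dp": [0,0,0],"roll": 0},
  ],
)

```text
time_s: 3.1
eef_pos: [0.4685, -0.0609, 0.0982]
tool_rot: [3.121, 0.006, 1.425]
ft_force: [0.1, -0.0, 0.2]
gripper_width: 0.0297
```

Emit:
arm_command(
  deltas=[
    {"dp": [0,0.3,-0.7],"roll": 0.5},
    {"dp": [0,0,-0.5],"roll": 0},
    {"dp": [0,0,-0.3],"roll": 0},
    {"dp": [0,0,0],"roll": 0},
  ],
)

```text
time_s: 3.43
eef_pos: [0.4702, -0.0599, 0.0835]
tool_rot: [3.116, 0.007, 1.432]
ft_force: [0.3, -1.2, -0.2]
gripper_width: 0.0301
```

Run:
```python
from h import *
s=observe();im=capture("wrist");cv2.imwrite("pics/w2.png",im[:,:,::-1]);print(s['eef_pos'],s['tool_rot'],s['ft_force'])
im=capture("side");cv2.imwrite("pics/s2.png",cv2.resize(im[130:290,240:460],None,fx=3.5,fy=3.5)[:,:,::-1])
```

```text
[ 0.47020529 -0.05990071  0.08352519] [3.11625118 0.00670772 1.43207961] [ 0.28720175 -1.1716609  -0.16445361]
```

View pics/w2.png

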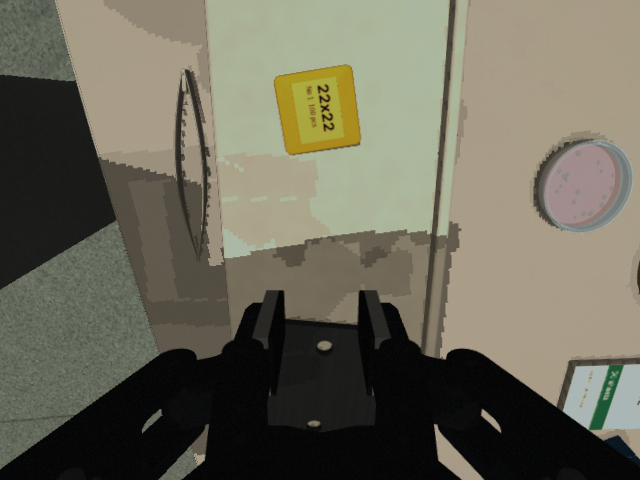

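View pics/s2.png

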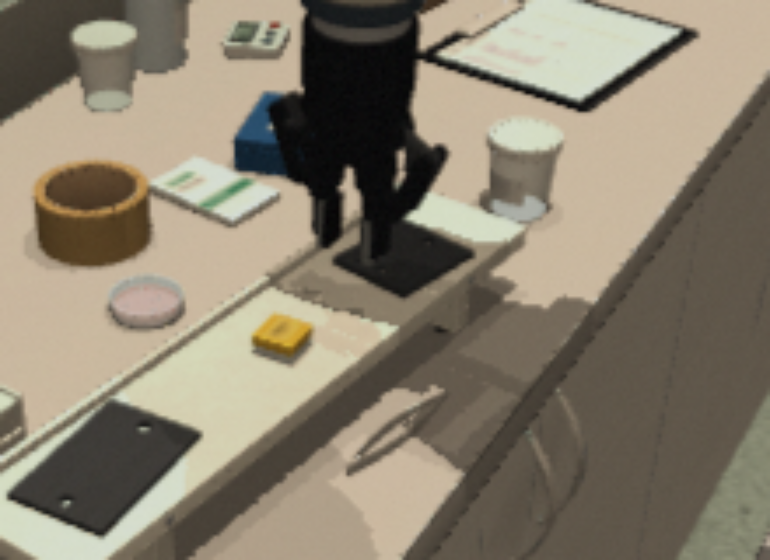

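Run:
```python
from h import *
s=observe();c=cam("wrist",s)
T=R.from_euler('xyz',s['tool_rot']).as_matrix()
for zz in (.008,.014):
  for x in (.011,-.011):
    print(zz,x,proj(c,np.array([[x,-.015,zz],[x,.015,zz],[x,-.028,zz]])@T.T+s['eef_pos']).round().tolist())
# plate inner edge in picture
L=unproj(c,[[285,320],[358,323]],.065);l=np.load("ledge.npz");th=l['th'];print(((L[:,:2]*1000-l['O'])@np.array([[np.cos(th),-np.sin(th)],[np.sin(th),np.cos(th)]])).round(1))
```

```text
0.008 0.011 [[290.0, 265.0], [355.0, 265.0], [262.0, 265.0]]
0.008 -0.011 [[291.0, 308.0], [354.0, 308.0], [264.0, 307.0]]
0.014 0.011 [[291.0, 260.0], [354.0, 260.0], [264.0, 260.0]]
0.014 -0.011 [[292.0, 302.0], [353.0, 302.0], [266.0, 302.0]]
[[ -24.8 -107.2]
 [  13.  -109.6]]
```

Emit:
arm_command(
  deltas=[
    {"dp": [0,0.2,-0.3],"roll": 0},
    {"dp": [0,0,-0.2],"roll": 0},
    {"dp": [0,0,0],"roll": 0},
  ],
)

```text
time_s: 3.78
eef_pos: [0.4708, -0.0577, 0.0788]
tool_rot: [3.115, 0.007, 1.432]
ft_force: [-0.4, 0.3, -0.6]
gripper_width: 0.0302
```

Emit:
arm_command(
  deltas=[
    {"dp": [0,0,-0.25],"roll": 0},
    {"dp": [0,0,0],"roll": 0},
    {"dp": [0,0,0],"roll": 0},
  ],
)

```text
time_s: 4.03
eef_pos: [0.4709, -0.0575, 0.0761]
tool_rot: [3.115, 0.007, 1.433]
ft_force: [-0.9, -0.3, 0.5]
gripper_width: 0.0298
```

Run:
```python
from h import *
s=observe();im=capture("side");c=cam("side");T=R.from_euler('xyz',s['tool_rot']).as_matrix()
for z in (-.018,0,.014):print(z,proj(c,np.array([[x,y,z] for x in(-.011,.011) for y in (-.015,.015)])@T.T+s['eef_pos']).round(1).tolist())
cv2.imwrite("pics/s3.png",cv2.resize(im[160:230,310:410],None,fx=7,fy=7,interpolation=cv2.INTER_CUBIC)[:,:,::-1])
```

```text
-0.018 [[346.6, 204.3], [336.8, 200.1], [341.4, 208.1], [331.5, 203.8]]
0 [[346.2, 210.3], [336.5, 206.1], [341.1, 214.2], [331.3, 209.9]]
0.014 [[346.0, 215.0], [336.3, 210.7], [340.8, 218.9], [331.1, 214.5]]
```

View pics/s3.png

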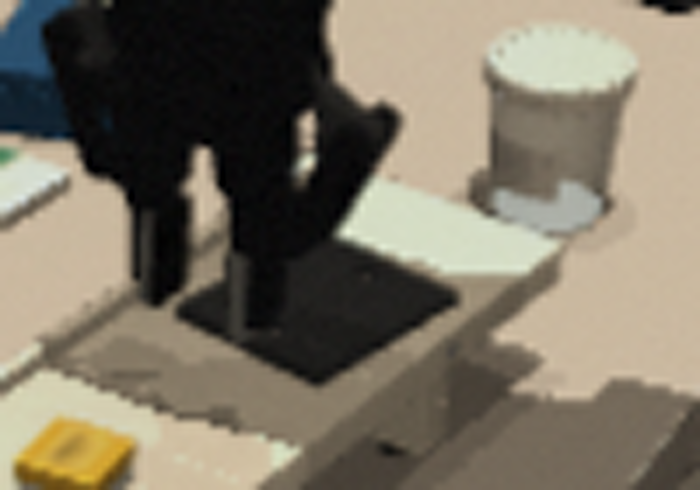

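Emit:
arm_command(
  deltas=[
    {"dp": [0,0,-0.5],"roll": 0},
    {"dp": [0,0,-0.3],"roll": 0},
    {"dp": [0,0,0],"roll": 0},
    {"dp": [0,0,0],"roll": 0},
  ],
)

```text
time_s: 4.42
eef_pos: [0.4709, -0.0575, 0.0673]
tool_rot: [3.115, 0.007, 1.433]
ft_force: [0.7, -0.0, -0.8]
gripper_width: 0.03
```

Emit:
arm_command(
  deltas=[
    {"dp": [0,0,-0.3],"roll": 0},
    {"dp": [0,0,0],"roll": 0},
    {"dp": [0,0,0],"roll": 0},
  ],
)

```text
time_s: 4.67
eef_pos: [0.4708, -0.0575, 0.0638]
tool_rot: [3.115, 0.007, 1.433]
ft_force: [0.4, -0.1, -0.4]
gripper_width: 0.0302
```

Run:
```python
from h import *
s=observe();im=capture("side");print(s['ft_force'],s['eef_pos'])
cv2.imwrite("pics/s4.png",cv2.resize(im[160:230,310:410],None,fx=7,fy=7,interpolation=cv2.INTER_CUBIC)[:,:,::-1])
```

```text
[ 0.40709342 -0.06261594 -0.39287967] [ 0.47083326 -0.05754238  0.06383441]
```

View pics/s4.png

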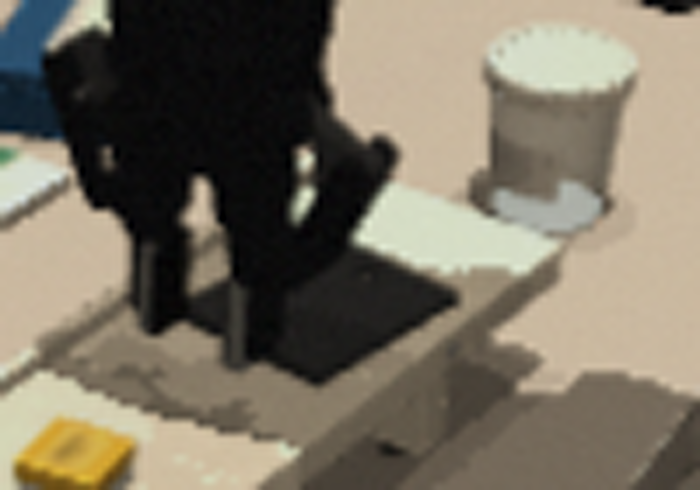

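Run:
```python
from h import *
s=observe();c=cam("side");T=R.from_euler('xyz',s['tool_rot']).as_matrix()
for z in (.06,.065,.07,.075):
  P=np.array([[x,y,0] for y in (-.029,-.015,.015,.029) for x in(-.011,.011)])@T.T+s['eef_pos'];P[:,2]=z
  print(z,proj(c,P).round(1).tolist())
```

```text
0.06 [[350.7, 217.5], [345.6, 221.4], [346.1, 215.6], [341.0, 219.5], [336.5, 211.6], [331.3, 215.4], [332.0, 209.8], [326.8, 213.5]]
0.065 [[350.8, 215.8], [345.6, 219.7], [346.2, 213.9], [341.0, 217.8], [336.5, 210.0], [331.3, 213.7], [332.1, 208.2], [326.9, 211.9]]
0.07 [[350.8, 214.1], [345.7, 218.0], [346.2, 212.3], [341.1, 216.1], [336.5, 208.3], [331.3, 212.0], [332.1, 206.5], [326.9, 210.2]]
0.075 [[350.9, 212.5], [345.8, 216.3], [346.3, 210.6], [341.1, 214.4], [336.6, 206.6], [331.4, 210.4], [332.1, 204.8], [326.9, 208.5]]
```

Emit:
arm_command(
  deltas=[
    {"dp": [0,0,-0.1],"roll": 0},
    {"dp": [0,0,0],"roll": 0},
  ],
)

```text
time_s: 4.88
eef_pos: [0.4708, -0.0575, 0.0628]
tool_rot: [3.115, 0.007, 1.433]
ft_force: [0.2, -0.6, -0.1]
gripper_width: 0.0299
```

Emit:
arm_command(
  deltas=[
    {"dp": [0,0,-0.1],"roll": 0},
    {"dp": [0,0,0],"roll": 0},
  ],
)

```text
time_s: 5.05
eef_pos: [0.471, -0.0575, 0.0619]
tool_rot: [3.115, 0.007, 1.433]
ft_force: [-0.5, -0.1, -0.0]
gripper_width: 0.0301
```

Emit:
arm_command(
  deltas=[
    {"dp": [0,0,-0.1],"roll": 0},
    {"dp": [0,0,0],"roll": 0},
  ],
)

```text
time_s: 5.22
eef_pos: [0.471, -0.0575, 0.0608]
tool_rot: [3.115, 0.007, 1.433]
ft_force: [0.1, -0.3, 0.1]
gripper_width: 0.0299
```

Emit:
arm_command(
  deltas=[
    {"dp": [0,0,-0.1],"roll": 0},
    {"dp": [0,0,0],"roll": 0},
  ],
)

```text
time_s: 5.38
eef_pos: [0.471, -0.0576, 0.0597]
tool_rot: [3.114, 0.007, 1.432]
ft_force: [0.8, 0.3, 0.2]
gripper_width: 0.0298
```

Emit:
arm_command(
  deltas=[
    {"dp": [0,0,-0.2],"roll": 0},
    {"dp": [0,0,0],"roll": 0},
  ],
)

```text
time_s: 5.55
eef_pos: [0.4711, -0.0575, 0.0576]
tool_rot: [3.114, 0.007, 1.433]
ft_force: [-0.6, 1.0, -0.6]
gripper_width: 0.03
```

Emit:
arm_command(
  deltas=[
    {"dp": [0,0,-0.2],"roll": 0},
    {"dp": [0,0,0],"roll": 0},
  ],
)

```text
time_s: 5.72
eef_pos: [0.4711, -0.0576, 0.0553]
tool_rot: [3.114, 0.007, 1.433]
ft_force: [0.7, -0.2, 0.5]
gripper_width: 0.0297
```

Run:
```python
from h import *
s=observe();im=capture("side");print(s['ft_force'],s['eef_pos'])
a=cv2.resize(im[160:230,310:410],None,fx=7,fy=7,interpolation=cv2.INTER_CUBIC)[:,:,::-1]
cv2.imwrite("pics/s5.png",np.clip(a*1.8,0,255))
cv2.imwrite("pics/w5.png",np.clip(capture("wrist")[:,:,::-1]*1.8,0,255))
```

```text
[ 0.69445465 -0.15725828  0.49913805] [ 0.47105551 -0.05755455  0.05532711][ WARN:0@0.880] global loadsave.cpp:1063 imwrite_ Unsupported depth image for selected encoder is fallbacked to CV_8U.
```

View pics/s5.png

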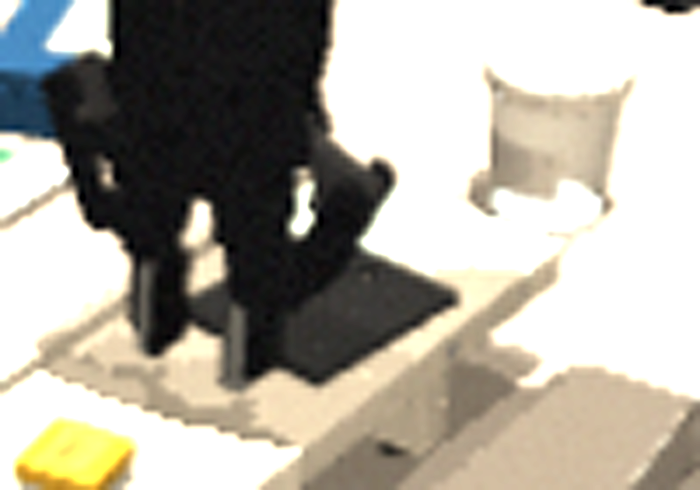

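View pics/w5.png

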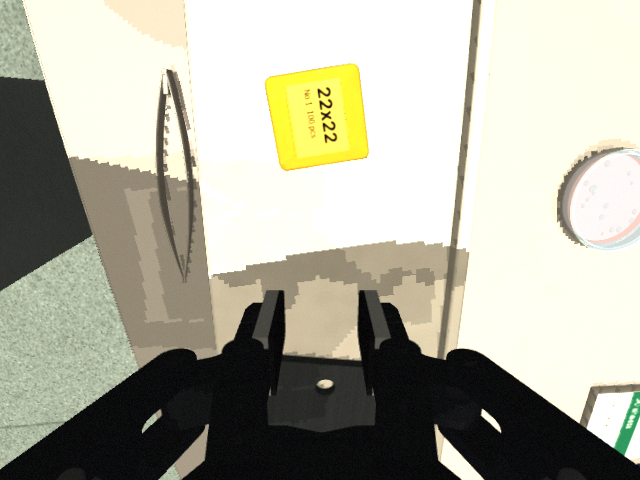

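Emit:
arm_command(
  deltas=[
    {"dp": [0,0,-0.2],"roll": 0},
    {"dp": [0,0,-0.2],"roll": 0},
    {"dp": [0,0,0],"roll": 0},
  ],
)

```text
time_s: 6.07
eef_pos: [0.4714, -0.0576, 0.0513]
tool_rot: [3.114, 0.007, 1.433]
ft_force: [0.5, -0.7, 0.1]
gripper_width: 0.0301
```

Emit:
arm_command(
  deltas=[
    {"dp": [0,0,-0.2],"roll": 0},
    {"dp": [0,0,0],"roll": 0},
  ],
)

```text
time_s: 6.23
eef_pos: [0.4713, -0.0576, 0.049]
tool_rot: [3.114, 0.007, 1.433]
ft_force: [-0.4, 0.4, 0.1]
gripper_width: 0.03
```

Emit:
arm_command(
  deltas=[
    {"dp": [0,0,-0.1],"roll": 0},
    {"dp": [0,0,0],"roll": 0},
  ],
)

```text
time_s: 6.4
eef_pos: [0.4712, -0.0576, 0.0478]
tool_rot: [3.114, 0.007, 1.433]
ft_force: [0.2, -0.2, 1.1]
gripper_width: 0.0297
```

Emit:
arm_command(
  deltas=[
    {"dp": [0,0,-0.1],"roll": 0},
    {"dp": [0,0,0],"roll": 0},
  ],
)

```text
time_s: 6.57
eef_pos: [0.4713, -0.0576, 0.0467]
tool_rot: [3.114, 0.007, 1.433]
ft_force: [-0.4, -0.0, 0.4]
gripper_width: 0.0299
```

Run:
```python
from h import *
s=observe();im=capture("side");print(s['ft_force'],s['eef_pos'])
a=cv2.resize(im[160:230,310:410],None,fx=7,fy=7,interpolation=cv2.INTER_CUBIC)[:,:,::-1]
cv2.imwrite("pics/s6.png",np.clip(a*1.5,0,255).astype(np.uint8))
```

```text
[-0.38414464 -0.02035225  0.39054774] [ 0.4712564  -0.05757175  0.04668957]
```

View pics/s6.png

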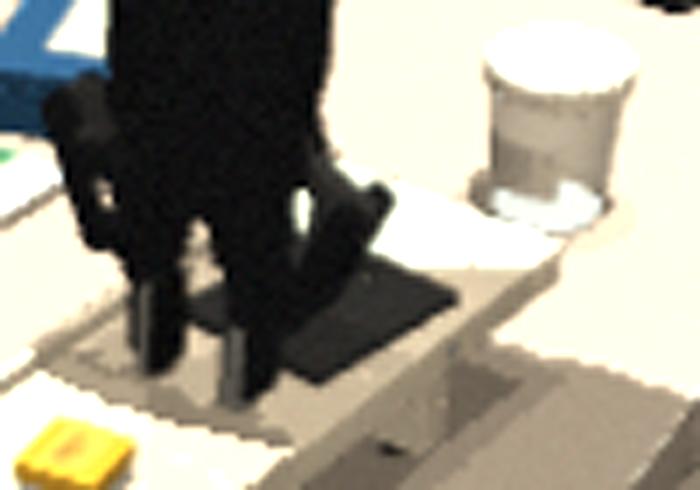

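Emit:
arm_command(
  deltas=[
    {"dp": [0,0,-0.1],"roll": 0},
    {"dp": [0,0,0],"roll": 0},
  ],
)

```text
time_s: 6.78
eef_pos: [0.4714, -0.0576, 0.0458]
tool_rot: [3.114, 0.007, 1.433]
ft_force: [-0.1, 0.4, 0.3]
gripper_width: 0.0301
```

Emit:
arm_command(
  deltas=[
    {"dp": [0,0,-0.1],"roll": 0},
    {"dp": [0,0,0],"roll": 0},
  ],
)

```text
time_s: 6.95
eef_pos: [0.4715, -0.0576, 0.0447]
tool_rot: [3.114, 0.007, 1.433]
ft_force: [0.1, -0.1, -0.4]
gripper_width: 0.0301
```

Emit:
arm_command(
  deltas=[
    {"dp": [0,0,-0.1],"roll": 0},
    {"dp": [0,0,0],"roll": 0},
  ],
)

```text
time_s: 7.12
eef_pos: [0.4716, -0.0576, 0.0437]
tool_rot: [3.113, 0.007, 1.433]
ft_force: [-0.4, -1.4, -0.5]
gripper_width: 0.0297
```

Emit:
arm_command(
  deltas=[
    {"dp": [0,0,-0.1],"roll": 0},
    {"dp": [0,0,0],"roll": 0},
  ],
)

```text
time_s: 7.28
eef_pos: [0.4717, -0.0576, 0.0438]
tool_rot: [3.113, 0.007, 1.433]
ft_force: [-0.2, 0.1, 0.1]
gripper_width: 0.0303
```

Emit:
arm_command(
  deltas=[
    {"dp": [0,0,-0.1],"roll": 0},
    {"dp": [0,0,0],"roll": 0},
  ],
)

```text
time_s: 7.45
eef_pos: [0.4719, -0.0577, 0.0438]
tool_rot: [3.113, 0.007, 1.433]
ft_force: [0.5, -0.3, -0.5]
gripper_width: 0.0302
```

Run:
```python
from h import *
s=observe();im=capture("side");print(s['ft_force'],s['eef_pos'])
a=cv2.resize(im[160:230,310:410],None,fx=7,fy=7,interpolation=cv2.INTER_CUBIC)[:,:,::-1]
cv2.imwrite("pics/s7.png",np.clip(a*1.5,0,255).astype(np.uint8))
```

```text
[ 0.53761626 -0.30699036 -0.46465607] [ 0.47185103 -0.05768147  0.04377518]
```

View pics/s7.png

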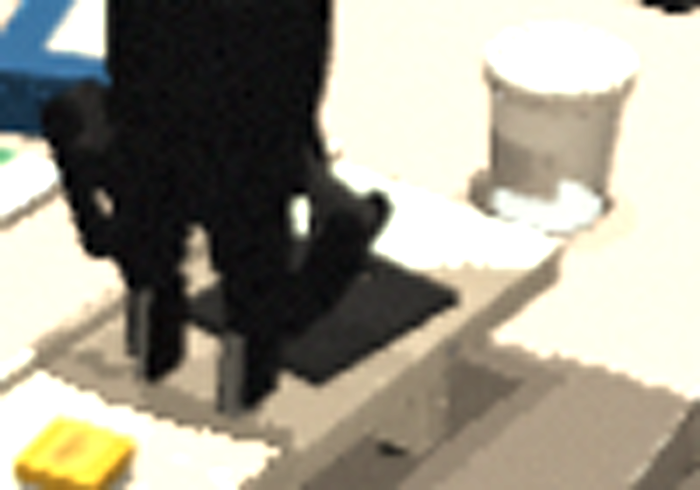

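Run:
```python
from h import *
s=observe()
for k in ('q','joint_efforts','ft_force','ft_torque'):print(k,s[k].round(3))
```

```text
q [-0.142  0.491  2.071 -0.013  0.551  0.007]
joint_efforts [-3.0000e-03 -4.5882e+01 -1.4493e+01 -1.5000e-02 -1.1800e-01  1.0000e-03]
ft_force [-0.712  0.643  1.322]
ft_torque [ 0.017  0.123 -0.054]
```

Emit:
arm_command(
  deltas=[
    {"dp": [0,0,-0.1],"roll": 0},
    {"dp": [0,0,-0.1],"roll": 0},
  ],
)

```text
time_s: 7.67
eef_pos: [0.472, -0.0577, 0.0434]
tool_rot: [3.113, 0.007, 1.433]
ft_force: [-5.7, 0.1, 27.1]
gripper_width: 0.0302
```

Run:
```python
from h import *
s=observe()
for k in ('q','joint_efforts','ft_force','ft_torque'):print(k,s[k].round(3))
```

```text
q [-0.142  0.491  2.071 -0.013  0.551  0.007]
joint_efforts [-9.4000e-02 -3.5524e+01 -1.3840e+01 -1.8000e-02 -2.1550e+00  1.0000e-03]
ft_force [-5.733  0.12  27.065]
ft_torque [ 0.23   1.395 -0.016]
```

Emit:
arm_command(
  deltas=[
    {"dp": [0,0,0.25],"roll": 0},
    {"dp": [0,0,0],"roll": 0},
    {"dp": [-0.2,-0.8,0],"roll": 0},
    {"dp": [0,0,0],"roll": 0},
  ],
)

```text
time_s: 8.0
eef_pos: [0.4702, -0.0661, 0.0461]
tool_rot: [3.112, 0.007, 1.434]
ft_force: [0.5, -0.0, 0.4]
gripper_width: 0.0303
```

Emit:
arm_command(
  deltas=[
    {"dp": [-0.1,-0.7,-0.02],"roll": 0},
    {"dp": [-0.1,-0.7,0],"roll": 0},
    {"dp": [-0.1,-0.7,0],"roll": 0},
    {"dp": [-0.1,-0.7,0],"roll": 0},
    {"dp": [0,0,0],"roll": 0},
  ],
)

```text
time_s: 8.42
eef_pos: [0.4649, -0.0975, 0.0447]
tool_rot: [3.114, 0.007, 1.433]
ft_force: [-0.6, 0.9, 1.1]
gripper_width: 0.0296
```

Run:
```python
from h import *
s=observe();im=capture("side");print(s['ft_force'],s['eef_pos'])
a=cv2.resize(im[160:230,310:410],None,fx=7,fy=7,interpolation=cv2.INTER_CUBIC)[:,:,::-1]
cv2.imwrite("pics/s8.png",np.clip(a*1.5,0,255).astype(np.uint8))
```

```text
[-0.62790004  0.88033578  1.14553501] [ 0.46486717 -0.09748052  0.04470143]
```

View pics/s8.png

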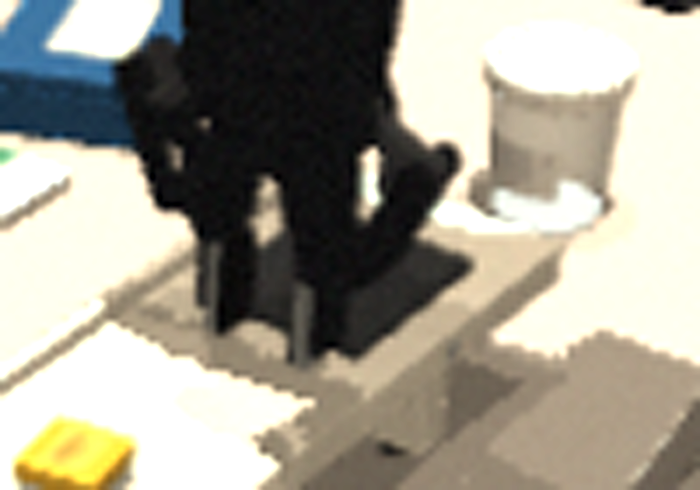

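Emit:
arm_command(
  deltas=[
    {"dp": [-0.09,-0.7,0.08],"roll": 0},
    {"dp": [-0.09,-0.7,0.04],"roll": 0},
    {"dp": [-0.09,-0.7,0.03],"roll": 0},
    {"dp": [-0.09,-0.7,0.03],"roll": 0},
    {"dp": [0,0,0],"roll": 0},
  ],
)

```text
time_s: 8.88
eef_pos: [0.461, -0.128, 0.0467]
tool_rot: [3.114, 0.007, 1.433]
ft_force: [-0.2, 0.3, 0.2]
gripper_width: 0.0297
```

Emit:
arm_command(
  deltas=[
    {"dp": [-0.09,-0.6,-0.08],"roll": 0},
    {"dp": [-0.09,-0.6,0],"roll": 0},
    {"dp": [-0.05,-0.4,0.02],"roll": 0},
    {"dp": [-0.02,-0.2,0],"roll": 0},
    {"dp": [0,0,0],"roll": 0},
  ],
)

```text
time_s: 9.3
eef_pos: [0.4588, -0.148, 0.0467]
tool_rot: [3.112, 0.006, 1.432]
ft_force: [0.6, 0.8, 0.4]
gripper_width: 0.0303
```

```bash
cat > m.py <<'E'
from h import *
import sys
l=np.load("ledge.npz");th=float(l['th']);O=l['O'];ex=np.array([np.cos(th),np.sin(th)]);ey=np.array([-ex[1],ex[0]])
def dark(n,im,c,lo,hi):
    # dark grey plate mask clipped to ledge-frame y range, via network
    pass
s=observe();e=s['eef_pos'][:2]*1000-O;print("tcp ledge",(e@ex).round(1),(e@ey).round(1),"z",s['eef_pos'][2].round(4),s['ft_force'].round(1))
if __name__=="__main__":
  n,th_=sys.argv[1:3]
  im=capture(n);c=cam(n,s);k0=None
  for r in silhouettes(n,th_)[:2]:
    k=cont(r['region']);w=unproj(c,k,.065);cc,sz,a=rect(w);q=cc-O
    rel=(a-th+np.pi/4)%(np.pi/2)-np.pi/4
    yy=(w[:,:2]*1000-O)@ey;xx=(w[:,:2]*1000-O)@ex
    print(n,th_,round(r['p'],2),"c",(q@ex).round(1),(q@ey).round(1),"sz",sz.round(1),"relyaw",rel.round(3),"y",yy.min().round(1),yy.max().round(1),"x",xx.min().round(1),xx.max().round(1))
  if len(sys.argv)>3:
    x0,y0,x1,y1,f=map(int,sys.argv[4:9]);a=cv2.resize(im[y0:y1,x0:x1],None,fx=f,fy=f,interpolation=cv2.INTER_CUBIC)[:,:,::-1]
    cv2.imwrite("pics/%s.png"%sys.argv[3],np.clip(a*1.4,0,255).astype(np.uint8))
E
python3 m.py top short_plate t9 340 190 500 300 5
```

```text
tcp ledge -5.4 -172.0 z 0.0467 [0.6 0.8 0.4]
```

View pics/t9.png

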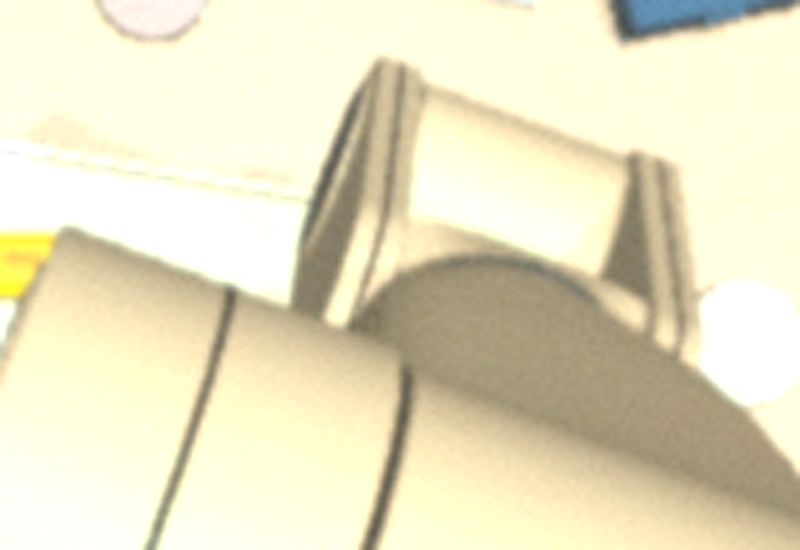

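```bash
python3 m.py side short_plate s9 300 150 420 240 6
```

```text
tcp ledge -5.5 -171.7 z 0.0466 [ 0.3 -0.4 -1. ]
side short_plate 0.61 c -26.7 -219.2 sz [87.4 29.8] relyaw 0.104 y -262.5 -176.3 x -42.4 -11.5
```

View pics/s9.png

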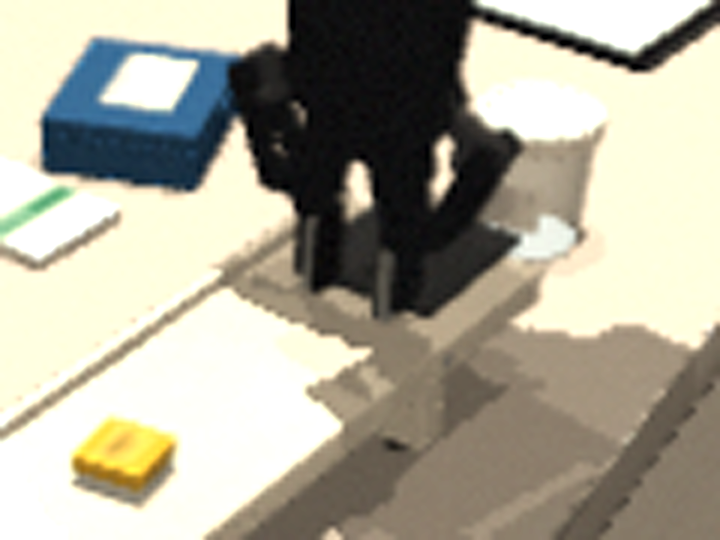

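Emit:
arm_command(
  deltas=[
    {"dp": [-0.06,-0.5,-0.05],"roll": 0},
    {"dp": [-0.05,-0.4,0.02],"roll": 0},
    {"dp": [-0.01,-0.1,0],"roll": 0},
    {"dp": [0,0,0],"roll": 0},
  ],
)

```text
time_s: 9.83
eef_pos: [0.4577, -0.1575, 0.0464]
tool_rot: [3.112, 0.006, 1.434]
ft_force: [-0.8, 0.8, 1.6]
gripper_width: 0.0302
```

Emit:
arm_command(
  deltas=[
    {"dp": [0.1,0.8,0.1],"roll": 0},
    {"dp": [0.1,0.8,0.5],"roll": 0},
    {"dp": [0,1.0,2],"roll": 0},
    {"dp": [0,2.0,4],"roll": 0},
    {"dp": [0,2.0,4],"roll": 0},
    {"dp": [0,2.0,4],"roll": 0},
    {"dp": [0,2,2],"roll": 0},
    {"dp": [0,0,0],"roll": 0},
  ],
)

```text
time_s: 10.5
eef_pos: [0.4561, -0.0471, 0.2113]
tool_rot: [3.119, 0.004, 1.431]
ft_force: [0.7, -0.9, -0.9]
gripper_width: 0.03
```

```bash
python3 m.py wrist short_plate w10 0 0 640 480 1;python3 m.py side short_plate s10 300 150 420 240 6
```

```text
tcp ledge -21.9 -72.5 z 0.2113 [ 0.7 -0.9 -0.9]
wrist short_plate 0.95 c -3.1 -227.5 sz [83.9 69. ] relyaw 0.035 y -270.0 -185.8 x -37.9 32.7
tcp ledge -23.0 -74.3 z 0.2081 [-0.2 -0.4 -0.2]
side short_plate 0.81 c -1.6 -228.3 sz [83.3 72.1] relyaw 0.028 y -269.5 -186.2 x -38.2 35.1
```

View pics/w10.png

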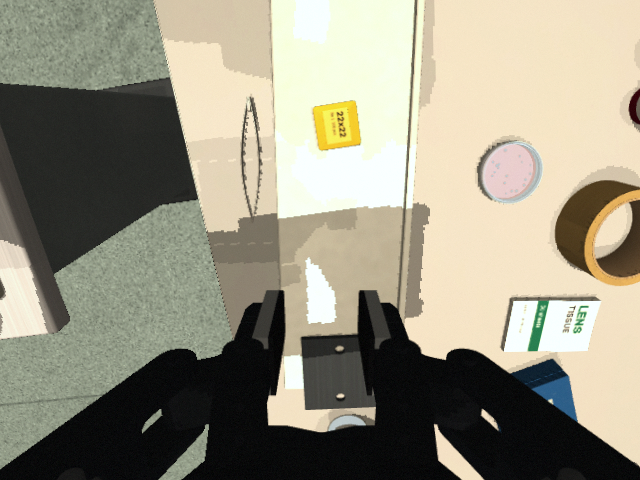

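View pics/s10.png

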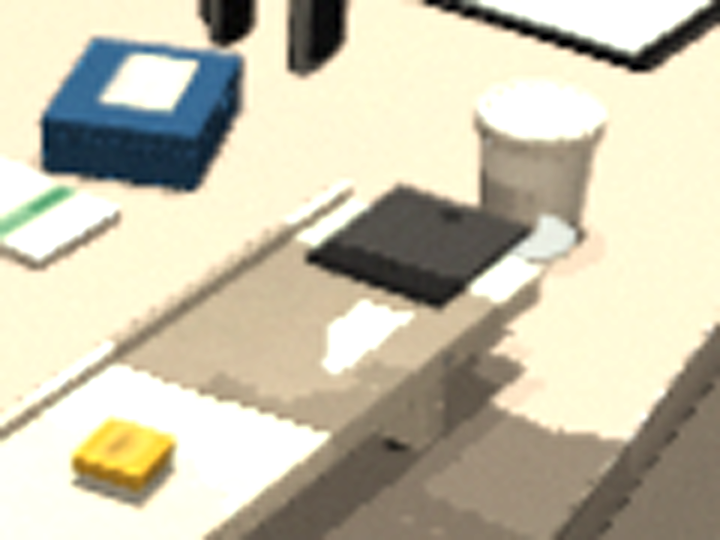

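Emit:
arm_command(
  deltas=[
    {"dp": [0.3,-3,-2],"roll": 0},
    {"dp": [0.3,-3,-3],"roll": 0},
    {"dp": [0,-1.5,-3],"roll": 0},
    {"dp": [0,0,-3],"roll": 0},
    {"dp": [0,0,0],"roll": 0},
  ],
)

```text
time_s: 11.12
eef_pos: [0.4558, -0.1296, 0.0864]
tool_rot: [3.134, 0.004, 1.428]
ft_force: [-1.4, -0.2, 0.0]
gripper_width: 0.03
```

Emit:
arm_command(
  deltas=[
    {"dp": [0.6,-0.5,-1.5],"roll": 0.2},
    {"dp": [0,0,-1.3],"roll": 0},
    {"dp": [0,0,-0.5],"roll": 0},
    {"dp": [0,0,0],"roll": 0},
  ],
)

```text
time_s: 11.45
eef_pos: [0.4567, -0.136, 0.0483]
tool_rot: [-3.136, 0.002, 1.427]
ft_force: [-0.0, 0.3, 0.2]
gripper_width: 0.0299
```

Emit:
arm_command(
  deltas=[
    {"dp": [0.6,-0.1,-0.1],"roll": 0.2},
    {"dp": [-0.05,-0.5,-0.1],"roll": 0},
    {"dp": [-0.05,-0.5,0],"roll": 0},
    {"dp": [0,0,0],"roll": 0},
  ],
)

```text
time_s: 11.78
eef_pos: [0.463, -0.1479, 0.0484]
tool_rot: [-3.137, 0.002, 1.432]
ft_force: [-0.6, 0.4, -0.1]
gripper_width: 0.0298
```

```bash
python3 m.py side short_plate s11 300 150 420 240 6
```

```text
tcp ledge -1.2 -171.4 z 0.0484 [-0.6  0.4 -0.1]
side short_plate 0.55 c -21.8 -229.2 sz [87.1 36.5] relyaw 0.065 y -272.3 -186.3 x -40.1 -1.0
```

View pics/s11.png

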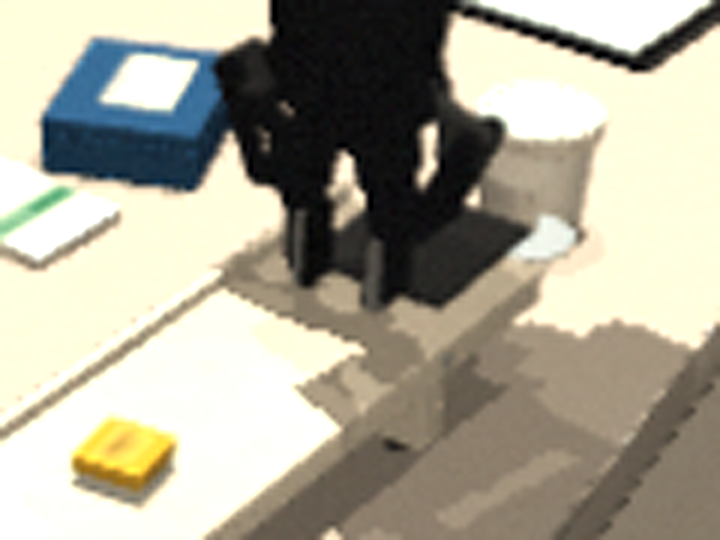

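Emit:
arm_command(
  deltas=[
    {"dp": [0,0,-0.2],"roll": 0},
    {"dp": [0,0,-0.1],"roll": 0},
    {"dp": [0,0,0],"roll": 0},
  ],
)

```text
time_s: 12.13
eef_pos: [0.4631, -0.1475, 0.0461]
tool_rot: [-3.138, 0.003, 1.431]
ft_force: [0.4, -0.1, -0.6]
gripper_width: 0.0304
```

Emit:
arm_command(
  deltas=[
    {"dp": [-0.07,-0.5,-0.02],"roll": 0},
    {"dp": [-0.07,-0.5,0],"roll": 0},
    {"dp": [-0.05,-0.35,0],"roll": 0},
    {"dp": [0,0,0],"roll": 0},
  ],
)

```text
time_s: 12.47
eef_pos: [0.4609, -0.1618, 0.0458]
tool_rot: [-3.138, 0.002, 1.432]
ft_force: [-0.1, 0.9, 0.2]
gripper_width: 0.0304
```

```bash
python3 m.py side short_plate s12 300 150 420 240 6
```

```text
tcp ledge -1.5 -185.5 z 0.0458 [-0.1  0.9  0.2]
side short_plate 0.65 c -24.6 -229.9 sz [85.2 34. ] relyaw 0.059 y -272.3 -187.9 x -43.0 -7.1
```

View pics/s12.png

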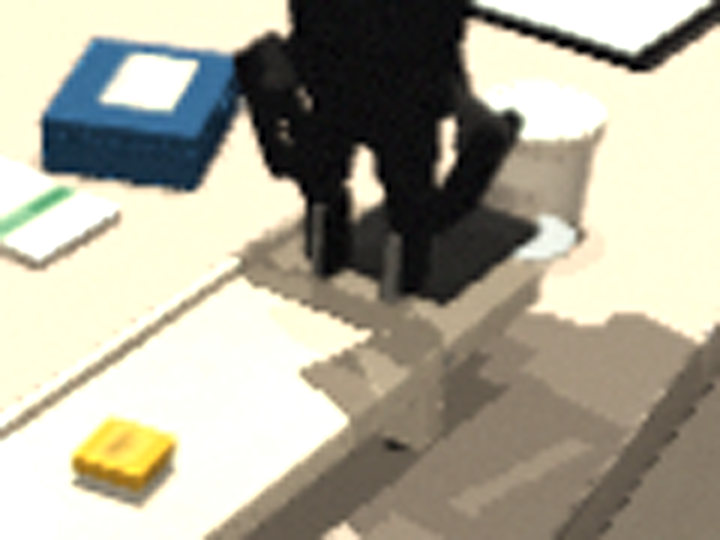

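Emit:
arm_command(
  deltas=[
    {"dp": [-0.03,-0.2,0],"roll": 0},
    {"dp": [0,0,0],"roll": 0},
    {"dp": [0,0,0],"roll": 0},
  ],
)

```text
time_s: 12.82
eef_pos: [0.4604, -0.1637, 0.0458]
tool_rot: [-3.138, 0.002, 1.432]
ft_force: [-0.5, 0.5, 0.2]
gripper_width: 0.03
```

Emit:
arm_command(
  deltas=[
    {"dp": [0.1,0.8,0.1],"roll": 0},
    {"dp": [0.1,0.8,0.5],"roll": 0},
    {"dp": [0,0.5,3],"roll": 0},
    {"dp": [0,0.5,4],"roll": 0},
    {"dp": [0,0.5,4],"roll": 0},
    {"dp": [0,0.5,4],"roll": 0},
    {"dp": [0,1,2],"roll": 0},
    {"dp": [0,0,0],"roll": 0},
  ],
)

```text
time_s: 13.48
eef_pos: [0.4586, -0.1094, 0.2291]
tool_rot: [-3.131, -0.0, 1.433]
ft_force: [-0.0, 0.3, 0.7]
gripper_width: 0.0296
```

```bash
python3 m.py wrist short_plate w13 0 0 640 480 1;python3 m.py side short_plate s13 300 150 420 240 6
```

```text
tcp ledge -10.9 -133.8 z 0.2291 [-0.   0.3  0.7]
wrist short_plate 0.91 c -3.7 -235.3 sz [82.9 68.3] relyaw -0.022 y -276.9 -193.9 x -38.3 31.0
tcp ledge -12.2 -134.6 z 0.2257 [0.7 0.5 0.2]
side short_plate 0.68 c -5.1 -234.0 sz [85.1 76.7] relyaw 0.026 y -277.3 -192.2 x -43.9 33.8
```

View pics/w13.png

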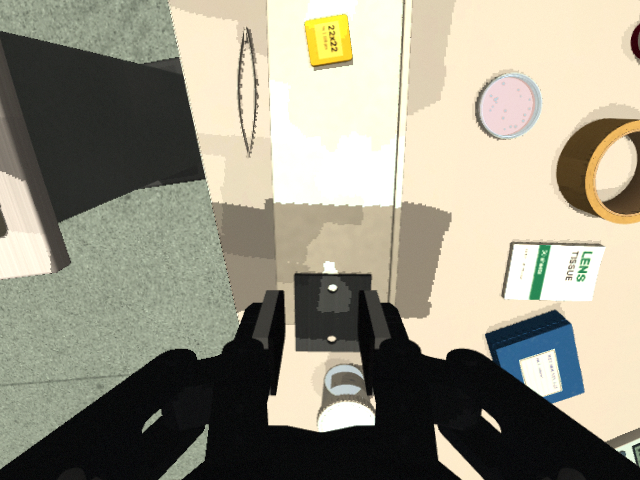

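View pics/s13.png

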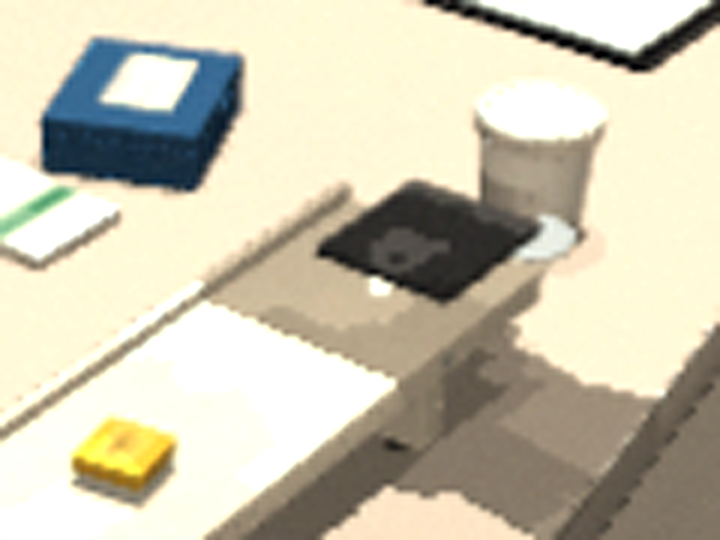

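Run:
```python
from m import *
im=cv2.imread("pics/w13.png");g=im.astype(float).sum(2)
import numpy as np
s0=dict(eef_pos=np.array([.4586,-.1094,.2291]),tool_rot=np.array([-3.131,0,1.433]));c=cam("wrist",s0)
L=lambda uv,z:(lambda w:(round(float(w@ex),1),round(float(w@ey),1)))(unproj(c,[uv],z)[0,:2]*1000-O)
gy=np.diff(g,axis=0)
for u in (300,310,320,345,355): 
  a=gy[262:282,u];b=gy[340:362,u];print(u,L((u,262+np.abs(a).argmax()+.5),.065),L((u,340+np.abs(b).argmax()+.5),.065),340+np.abs(b).argmax())
for u in (284,286,288,290,292): 
  a=np.abs(gy[312:338,u]);print(u,312+a.argmax(),L((u,312+a.argmax()+.5),.06))
cv2.imwrite("pics/w13c.png",cv2.resize(im[260:370,250:400],None,fx=5,fy=5))
```

```text
tcp ledge -13.7 -135.1 z 0.2233 [-0.5  0.9 -1.1]
300 (-32.5, -193.6) (-34.0, -275.5) 350
310 (-23.5, -194.5) (-24.3, -276.6) 351
320 (-14.5, -193.5) (-14.6, -276.5) 351
345 (8.0, -194.4) (9.6, -276.4) 351
355 (17.0, -194.4) (19.3, -276.3) 351
284 313 (-48.8, -238.0)
286 324 (-47.2, -249.9)
288 324 (-45.3, -249.9)
290 324 (-43.4, -249.9)
292 324 (-41.5, -249.9)
```

View pics/w13c.png

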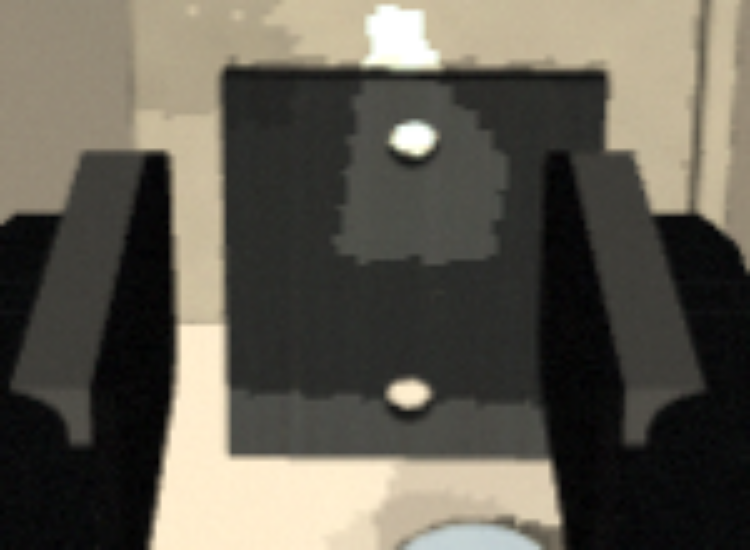

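Emit:
arm_command(
  deltas=[
    {"dp": [0.7,3.7,0.6],"roll": 0},
    {"dp": [0.7,3.7,0.6],"roll": 0},
    {"dp": [0.7,3.7,0.6],"roll": 0},
    {"dp": [0.7,3.7,0.6],"roll": 0},
    {"dp": [0.7,3.7,0.6],"roll": 0},
    {"dp": [0.7,3.7,0.6],"roll": 0},
    {"dp": [0.5,2.5,0.4],"roll": 0},
    {"dp": [0,0,0],"roll": 0},
  ],
)

```text
time_s: 14.35
eef_pos: [0.495, 0.1429, 0.2476]
tool_rot: [-3.091, 0.007, 1.42]
ft_force: [0.7, 0.6, -0.3]
gripper_width: 0.0301
```

Emit:
arm_command(
  deltas=[
    {"dp": [0,0,0],"roll": 0},
  ],
)

```text
time_s: 14.43
eef_pos: [0.4941, 0.1436, 0.2454]
tool_rot: [-3.088, 0.009, 1.422]
ft_force: [0.0, -0.9, -0.5]
gripper_width: 0.0301
```

```bash
python3 m.py wrist long_plate w14 0 0 640 480 1; python3 m.py side long_plate
```

```text
tcp ledge -10.4 121.6 z 0.2454 [ 0.  -0.9 -0.5]
wrist long_plate 0.77 c 0.0 163.6 sz [110.9  70.1] relyaw 0.139 y 105.8 221.8 x -40.8 41.3
tcp ledge -10.4 120.4 z 0.2456 [-0.1 -0.1  0.4]
side long_plate 0.98 c -85.5 502.8 sz [101.1  68.2] relyaw -0.456 y 446.0 560.4 x -136.0 -34.8
side long_plate 0.84 c -0.7 163.7 sz [116.7  72.4] relyaw 0.11 y 103.3 224.3 x -41.0 39.7
```

View pics/w14.png

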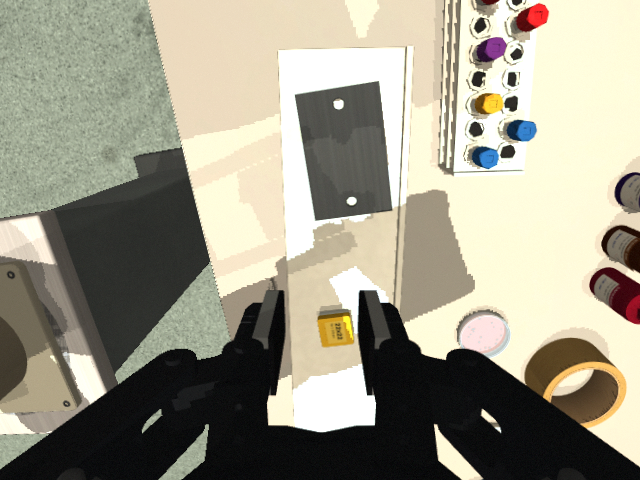

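Emit:
arm_command(
  deltas=[
    {"dp": [0.5,-2.5,-1.5],"roll": 0.5},
    {"dp": [0.5,-2.5,-3],"roll": 0},
    {"dp": [0,0,-4],"roll": 0},
    {"dp": [0,0,-4],"roll": 0},
    {"dp": [0,0,-3],"roll": 0},
    {"dp": [0,0,0],"roll": 0},
  ],
)

```text
time_s: 15.13
eef_pos: [0.5063, 0.0824, 0.0894]
tool_rot: [-3.099, 0.005, 1.418]
ft_force: [-1.9, -0.3, -0.6]
gripper_width: 0.0301
```

Emit:
arm_command(
  deltas=[
    {"dp": [-0.4,0.8,-1.5],"roll": 0.9},
    {"dp": [0,0,-1.2],"roll": 0},
    {"dp": [0,0,-0.6],"roll": 0},
    {"dp": [0,0,0],"roll": 0},
  ],
)

```text
time_s: 15.47
eef_pos: [0.5029, 0.0869, 0.057]
tool_rot: [-3.099, 0.006, 1.428]
ft_force: [0.7, 0.0, -0.2]
gripper_width: 0.0299
```

Emit:
arm_command(
  deltas=[
    {"dp": [0,0,-0.6],"roll": 0.3},
    {"dp": [0,0,-0.3],"roll": 0},
    {"dp": [0,0,0],"roll": 0},
  ],
)

```text
time_s: 15.72
eef_pos: [0.5056, 0.0865, 0.0503]
tool_rot: [-3.104, 0.005, 1.433]
ft_force: [-0.4, -0.3, -0.1]
gripper_width: 0.03
```

Emit:
arm_command(
  deltas=[
    {"dp": [0,0,-0.1],"roll": 0},
    {"dp": [0,0,0],"roll": 0},
  ],
)

```text
time_s: 15.88
eef_pos: [0.5066, 0.0866, 0.0502]
tool_rot: [-3.106, 0.004, 1.433]
ft_force: [-0.2, -0.0, -0.3]
gripper_width: 0.0299
```

```bash
python3 m.py side long_plate s15 230 170 370 290 5; python3 -c "
from rig import observe;s=observe();print(s['joint_efforts'].round(2),s['q'].round(3),s['ft_torque'])"
```

```text
tcp ledge 9.8 66.8 z 0.0502 [-0.2 -0.  -0.3]
side long_plate 0.88 c -85.5 502.4 sz [100.4  68. ] relyaw -0.475 y 446.0 558.5 x -136.0 -34.4
side long_plate 0.62 c 0.5 164.5 sz [114.4  73.1] relyaw 0.137 y 104.7 224.3 x -42.7 41.5
[-3.000e-02 -5.101e+01 -1.689e+01  1.000e-02  1.500e-01 -0.000e+00] [0.143 0.535 1.942 0.009 0.701 0.273] [0.01853168 0.01897692 0.01324676]
```

View pics/s15.png

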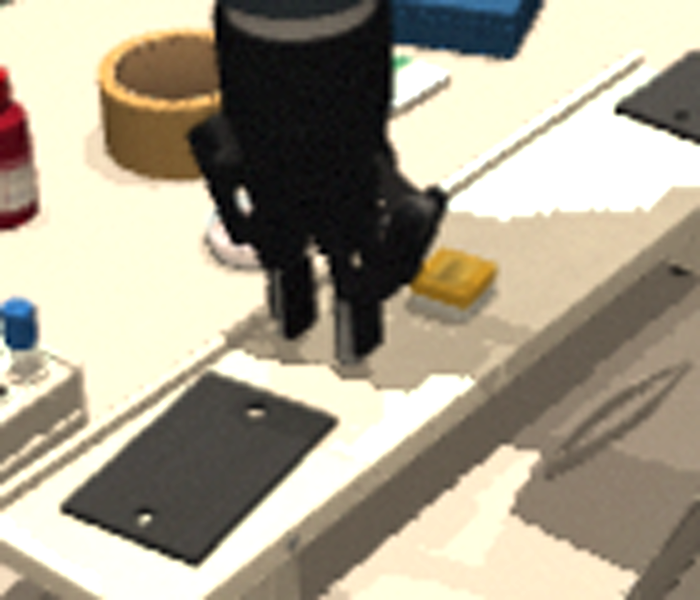

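Emit:
arm_command(
  deltas=[
    {"dp": [0,0,0.3],"roll": 0},
    {"dp": [-0.8,0,0],"roll": 0},
    {"dp": [0,0,0],"roll": 0},
    {"dp": [0,0,0],"roll": 0},
  ],
)

```text
time_s: 16.32
eef_pos: [0.4981, 0.0868, 0.0542]
tool_rot: [-3.106, 0.004, 1.433]
ft_force: [0.5, -0.3, 1.1]
gripper_width: 0.0298
```

Run:
```python
from m import *
c=cam("side");T=R.from_euler('xyz',s['tool_rot']).as_matrix()
im=capture("side");cv2.imwrite("pics/s16.png",cv2.resize(im[215:255,270:330],None,fx=12,fy=12,interpolation=cv2.INTER_CUBIC)[:,:,::-1])
for z in (-.018,-.012,0):
  P=np.array([[x,y,z] for y in (-.029,-.015,.015,.029) for x in(-.011,.011)])@T.T+s['eef_pos']
  print(z,proj(c,P).round(1).tolist(),P[:,2].round(4)[[0,-1]])
P[:,2]=.06;print(proj(c,P).round(1).tolist())
```

```text
tcp ledge 1.3 65.9 z 0.0542 [ 0.5 -0.3  1.1]
-0.018 [[311.3, 239.7], [305.1, 244.3], [306.5, 237.6], [300.4, 242.2], [296.6, 233.3], [290.4, 237.8], [292.1, 231.4], [285.9, 235.7]] [0.0732 0.0711]
-0.012 [[311.4, 241.8], [305.3, 246.4], [306.6, 239.8], [300.5, 244.3], [296.8, 235.4], [290.6, 239.9], [292.2, 233.5], [286.1, 237.8]] [0.0672 0.0651]
0 [[311.6, 246.0], [305.5, 250.7], [306.9, 244.0], [300.8, 248.6], [297.1, 239.6], [290.9, 244.1], [292.6, 237.6], [286.4, 242.0]] [0.0552 0.0531]
[[311.6, 244.4], [305.5, 249.0], [306.8, 242.1], [300.7, 246.7], [297.0, 237.4], [290.8, 241.9], [292.5, 235.3], [286.3, 239.7]]
```

View pics/s16.png

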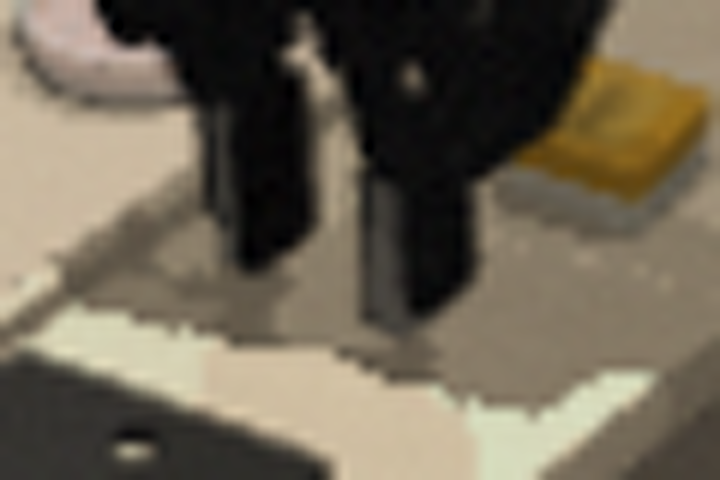

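Emit:
arm_command(
  deltas=[
    {"dp": [0,0,-0.3],"roll": 0},
    {"dp": [0,0,-0.2],"roll": 0},
    {"dp": [0,0,0],"roll": 0},
  ],
)

```text
time_s: 16.62
eef_pos: [0.4976, 0.0868, 0.0487]
tool_rot: [-3.106, 0.004, 1.433]
ft_force: [0.9, 0.4, 1.1]
gripper_width: 0.0301
```

Emit:
arm_command(
  deltas=[
    {"dp": [0,0,-0.1],"roll": 0},
    {"dp": [0,0,0],"roll": 0},
  ],
)

```text
time_s: 16.78
eef_pos: [0.4976, 0.0868, 0.0472]
tool_rot: [-3.106, 0.004, 1.433]
ft_force: [-0.1, 0.4, -0.7]
gripper_width: 0.0296
```

Emit:
arm_command(
  deltas=[
    {"dp": [0,0,-0.1],"roll": 0},
    {"dp": [0,0,0],"roll": 0},
  ],
)

```text
time_s: 16.95
eef_pos: [0.4976, 0.0868, 0.046]
tool_rot: [-3.105, 0.004, 1.433]
ft_force: [-0.7, -0.7, -0.7]
gripper_width: 0.03
```

Emit:
arm_command(
  deltas=[
    {"dp": [0.1,0.7,0],"roll": 0},
    {"dp": [0.1,0.7,0],"roll": 0},
    {"dp": [0.1,0.7,0],"roll": 0},
    {"dp": [0.1,0.7,0],"roll": 0},
    {"dp": [0,0,0],"roll": 0},
  ],
)

```text
time_s: 17.37
eef_pos: [0.5023, 0.1177, 0.046]
tool_rot: [-3.106, 0.004, 1.432]
ft_force: [-0.3, -0.7, 0.3]
gripper_width: 0.0301
```

Emit:
arm_command(
  deltas=[
    {"dp": [0.1,0.7,0],"roll": 0},
    {"dp": [0.1,0.7,0],"roll": 0},
    {"dp": [0.09,0.7,0],"roll": 0},
    {"dp": [0,0,0],"roll": 0},
  ],
)

```text
time_s: 17.7
eef_pos: [0.5053, 0.1416, 0.0461]
tool_rot: [-3.106, 0.004, 1.434]
ft_force: [-0.5, -0.1, -0.2]
gripper_width: 0.0301
```

```bash
python3 m.py side long_plate s17 220 170 360 290 5; python3 m.py wrist long_plate w17 0 0 640 480 1
```

```text
tcp ledge 1.0 121.1 z 0.0461 [-0.5 -0.1 -0.2]
side long_plate 0.87 c -85.7 503.1 sz [100.   67.5] relyaw -0.465 y 446.0 560.4 x -135.8 -36.1
side long_plate 0.77 c 2.9 188.3 sz [113.6  77.5] relyaw 0.042 y 131.7 246.2 x -35.0 43.7
tcp ledge 0.8 120.2 z 0.046 [0.7 0.3 0. ]
wrist long_plate 0.68 c 5.8 184.1 sz [103.3  70.7] relyaw 0.034 y 131.5 234.5 x -31.1 42.6
```

View pics/s17.png

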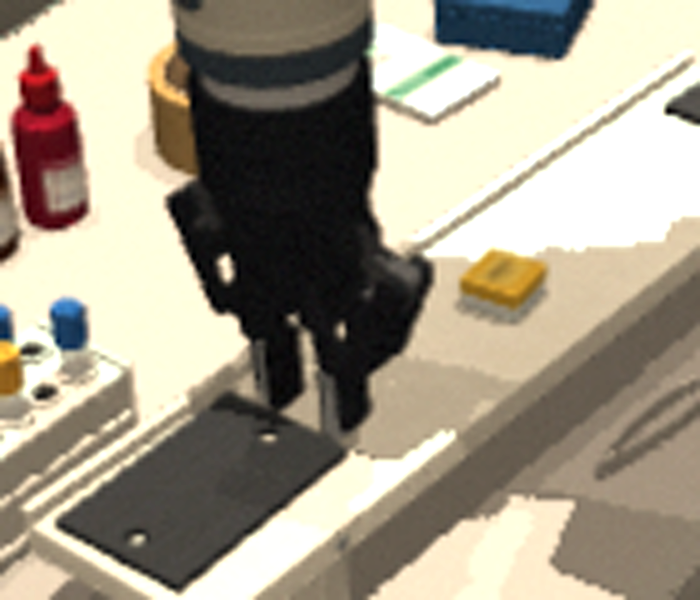

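View pics/w17.png

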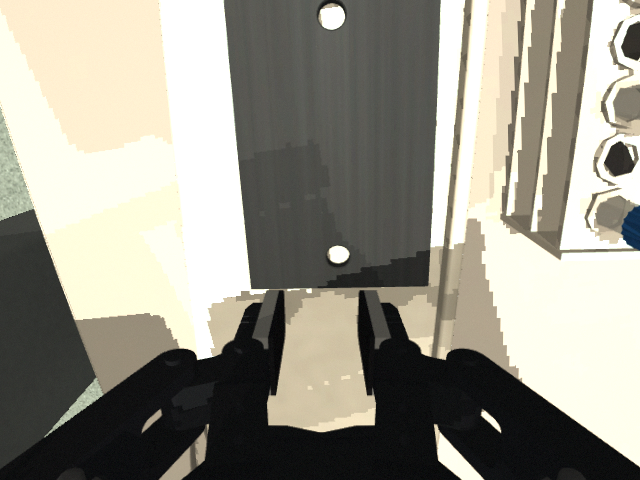

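Emit:
arm_command(
  deltas=[
    {"dp": [0.1,0.7,0],"roll": 0},
    {"dp": [0.1,0.7,0],"roll": 0},
    {"dp": [0.1,0.7,0],"roll": 0},
    {"dp": [0.07,0.5,0],"roll": 0},
    {"dp": [0.03,0.2,0],"roll": 0},
    {"dp": [0,0,0],"roll": 0},
  ],
)

```text
time_s: 18.4
eef_pos: [0.5091, 0.1702, 0.0459]
tool_rot: [-3.104, 0.005, 1.431]
ft_force: [0.5, -1.7, 0.5]
gripper_width: 0.0298
```

```bash
python3 m.py side long_plate s18 200 180 340 300 5
```

```text
tcp ledge 0.8 150.0 z 0.0459 [ 0.5 -1.7  0.5]
side long_plate 0.87 c 5.1 217.6 sz [115.5  77.6] relyaw 0.027 y 159.1 275.9 x -34.3 44.2
side long_plate 0.74 c -85.5 503.1 sz [100.3  67.1] relyaw -0.462 y 444.7 560.4 x -134.6 -34.8
```

View pics/s18.png

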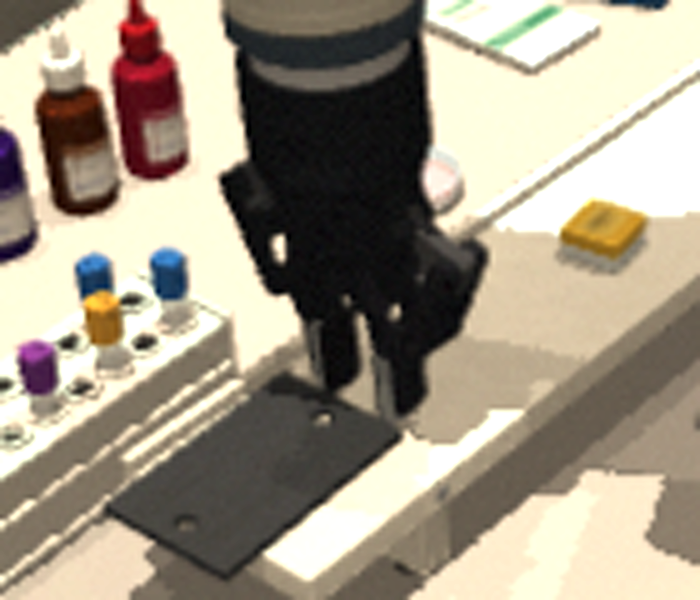

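Emit:
arm_command(
  deltas=[
    {"dp": [0.03,0.2,0],"roll": 0},
    {"dp": [0,0,0],"roll": 0},
  ],
)

```text
time_s: 18.67
eef_pos: [0.5091, 0.1717, 0.0459]
tool_rot: [-3.104, 0.005, 1.431]
ft_force: [-0.3, -0.2, 0.3]
gripper_width: 0.0301
```

Emit:
arm_command(
  deltas=[
    {"dp": [-0.1,-0.8,0.1],"roll": 0},
    {"dp": [-0.1,-0.8,0.5],"roll": 0},
    {"dp": [-0.3,-0.5,3],"roll": 0},
    {"dp": [-0.3,0,4],"roll": 0},
    {"dp": [0,0,4],"roll": 0},
    {"dp": [0,0,4],"roll": 0},
    {"dp": [0,0,3],"roll": 0},
    {"dp": [0,0,0],"roll": 0},
  ],
)

```text
time_s: 19.33
eef_pos: [0.4952, 0.1426, 0.2389]
tool_rot: [-3.096, 0.009, 1.428]
ft_force: [2.3, -0.2, 0.2]
gripper_width: 0.03
```

```bash
python3 m.py wrist long_plate w19 0 0 640 480 1;python3 m.py side long_plate s19 200 180 340 300 5
```

```text
tcp ledge -9.1 120.8 z 0.2389 [ 2.3 -0.2  0.2]
wrist long_plate 0.83 c 6.1 218.5 sz [110.3  69.8] relyaw 0.037 y 163.6 274.7 x -30.3 42.1
tcp ledge -11.2 120.0 z 0.2344 [-0.7 -0.1  0.1]
side long_plate 0.87 c 5.5 217.2 sz [120.3  77.9] relyaw 0.043 y 157.4 278.5 x -35.2 45.3
side long_plate 0.78 c -85.4 502.9 sz [100.6  68.8] relyaw -0.462 y 444.7 561.3 x -137.1 -33.5
```

View pics/w19.png

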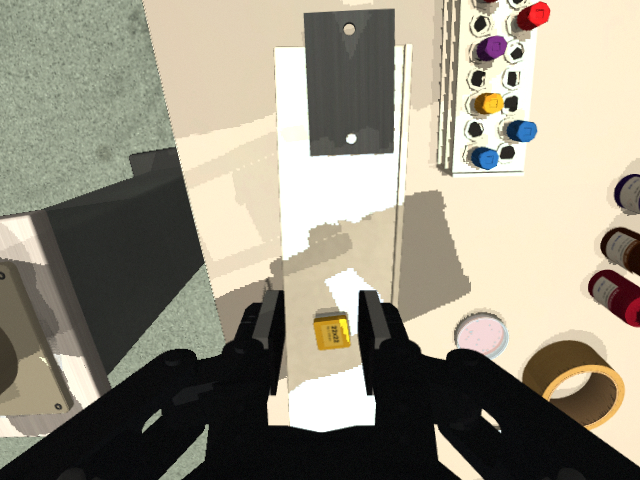

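View pics/s19.png

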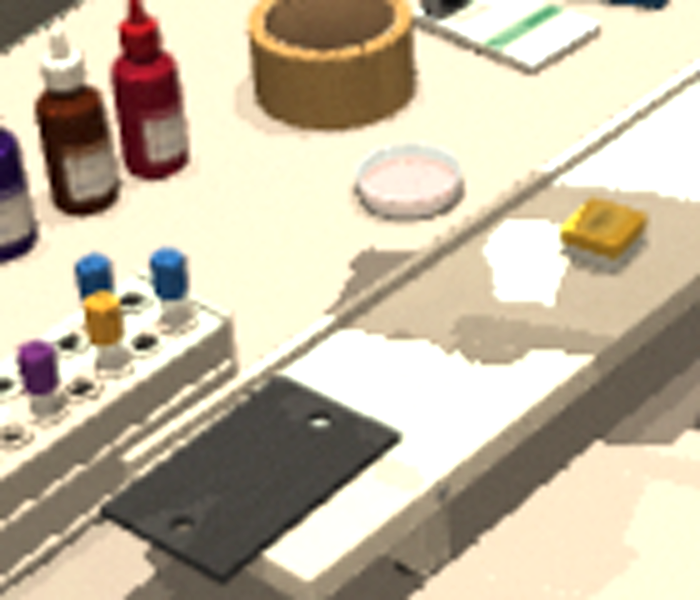

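Run:
```python
from m import *
im=cv2.imread("pics/w19.png");g=cv2.GaussianBlur(im,(3,3),0).astype(float).sum(2)
s0=dict(eef_pos=np.array([.4952,.1426,.2389]),tool_rot=np.array([-3.096,.009,1.428]));c=cam("wrist",s0)
L=lambda uv,z:(lambda w:(round(float(w@ex),1),round(float(w@ey),1)))(unproj(c,[uv],z)[0,:2]*1000-O)
gy=np.abs(np.diff(g,axis=0))
def at(u,a,b,z): r=a+gy[a:b,u].argmax()+.5;return r,L((u,r),z)
for u in (315,330,365,380): print("outer",at(u,3,22,.065),"inner",at(u,148,162,.065))
for u in (282,288,294,300): print("ledge",at(u,38,56,.06))
gx=np.abs(np.diff(g,axis=1))
for r in (55,90,130): 
  a=295+gx[r,295:320].argmax()+.5;b=385+gx[r,385:400].argmax()+.5;f=268+gx[r,268:288].argmax()+.5;print(r,L((a,r),.065),L((b,r),.065),L((f,r),.06))
```

```text
tcp ledge -12.8 119.7 z 0.2316 [ 0.   0.6 -1.2]
outer (np.float64(11.5), (-21.6, 272.8)) inner (np.float64(155.5), (-22.8, 162.4))
outer (np.float64(11.5), (-10.1, 272.6)) inner (np.float64(155.5), (-10.1, 162.4))
outer (np.float64(9.5), (16.7, 273.7)) inner (np.float64(153.5), (19.3, 164.0))
outer (np.float64(8.5), (28.1, 274.3)) inner (np.float64(153.5), (31.8, 164.1))
ledge (np.float64(46.5), (-48.6, 248.7))
ledge (np.float64(46.5), (-43.8, 248.6))
ledge (np.float64(46.5), (-39.0, 248.5))
ledge (np.float64(46.5), (-34.2, 248.4))
55 (-29.5, 241.4) (39.7, 240.8) (-55.7, 242.4)
90 (-29.1, 215.0) (41.6, 214.6) (-55.1, 215.5)
130 (-27.9, 183.4) (42.2, 183.3) (-55.5, 183.3)
```

Emit:
arm_command(
  deltas=[
    {"dp": [0,-2,3],"roll": 0},
    {"dp": [-2,-3,2],"roll": 0},
    {"dp": [-2,-3,0],"roll": 0},
    {"dp": [-2,-2,0],"roll": 0},
    {"dp": [0,0,0],"roll": 0},
    {"dp": [0,0,0],"roll": 0},
  ],
)

```text
time_s: 20.03
eef_pos: [0.423, 0.0374, 0.2721]
tool_rot: [-3.065, 0.02, 1.43]
ft_force: [0.1, -0.2, 0.2]
gripper_width: 0.03
```

Run:
```python
from m import *
for n in ("side","top"):
  im=capture(n);c=cam(n);cv2.imwrite("pics/f_%s.png"%n,im[:,:,::-1])
  for t,z in (("long_plate",.065),("short_plate",.065),("small_box",.077),("cup",.072),("dish",.014),("tweezers",.005)):
    for r in silhouettes(n,t)[:1]:
      k=cont(r['region']);cc,sz,a=rect(unproj(c,k,z));q=cc-O;print(n,t,round(r['p'],2),cc.round(1),(q@ex).round(1),(q@ey).round(1),sz.round(1))
```

```text
tcp ledge -66.3 6.7 z 0.2721 [ 0.1 -0.2  0.2]
side long_plate 0.87 [471.7 532.5] -85.8 503.7 [102.3  69.2]
side short_plate 0.55 [ 452.6 -210.5] -3.0 -234.8 [90.2 75.5]
side small_box 0.54 [474.   28.2] -14.5 4.6 [47.7 36.9]
side cup 0.85 [ 428.8 -286.5] -16.2 -313.4 [166.1  57.8]
side dish 0.31 [ 469.2 -386.6] 37.5 -407.0 [194.3  66.2]
side tweezers 0.59 [404.2  20. ] -82.5 -13.1 [54.3 20.1]
top long_plate 0.75 [503.5 487.2] -48.0 463.2 [107.6  67.4]
top short_plate 0.98 [ 452.2 -213.3] -3.0 -237.7 [81.4 72.4]
top cup 0.78 [ 450.5 -330. ] 11.3 -353.5 [73.  61.9]
top dish 0.98 [532.4 366.1] -2.9 347.2 [61.3 59.7]
```

View pics/f_side.png

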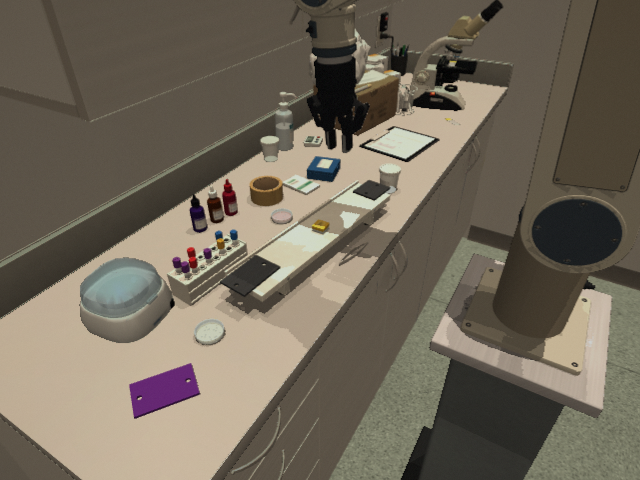

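The side view shows both plates flat and overhanging their ends, with the long one's outer edge near (235,285) and the short one's near (385,192). The box at (320,226), the dish, the cup and the tweezers are where they were.

```bash
python3 -c "
from rig import *
print(observe()['time_s'],job_done())"
```

```text
the job is handed in; nothing more can be done
20.7333 None
```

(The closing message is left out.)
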